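Snap the guard onto the air cleaner

ROBOT

A 6-joint arm with a two-finger parallel gripper is mounted at the origin on the work surface. World frame = base frame: x ahead of the robot, y to its left, z up, the work surface at z = 0. Lengths are in m, angles in rad, forces in N, time in s.
With the tool pointing down it reaches from about 0.4 to 0.925 m from the base axis. Payload 3.4 kg.
Tool frame: the origin (TCP) lies on the centre line of the jaws, within the pads' length; the fingertips stand 11 mm ahead of it and the grasp point (between the pads) lies 8 mm behind it; x points along the fingers, z is the direction in which the jaws open and shut, and the axes are right-handed (so a half turn about x gives the same grasp; the last joint's range is limited). The gripper opens to 85 mm and grips with 20 to 120 N. Pads are 22 mm wide; open, the fingers measure 114 mm over their backs; the gripper's body (76 mm by 85 mm) begins 54 mm behind the grasp point. The pads swing forward as they close: fully open they stand 13 mm farther back than shut.
Start: joints at [-1.393, 0.307, 1.506, -0, 1.328, -0.073], TCP at [0.143, -0.557, 0.242] pointing down, gripper open.
Joint ranges: [-3.12, 3.12], [-1.05, 2.28], [0.14, 2.33], [-1.42, 4.57], [0.1, 2.73], [-2.68, 2.68]. Speed limits (rad/s): [2.57, 2.57, 3.14, 3.14, 3.14, 3.14].

INTERFACE

Orientations are given as a unit quaternion [w, x, y, z].
In Python, from workcell import ctrl gives the robot as it stands.
- The arm moves only by the tool move_arm, never from a script. Its argument "plan" is a list of rows, each a list of 7 numbers: the finger opening in mm, from 0 to 85.4, then the shift along the world's x, y, z in mm, then the turn, a rotation vector about the world's x, y, z in rad. In form: [[jaw, x, y, z, rx, ry, rz], ...]. A call has 1 to 20 rows; each row is the pose to reach, as a shift and turn from the pose commanded when the call began; what a row does not reach only later rows make up. A row lasts 1/10 s, in which the tool goes at most 50 mm and 8.59 degrees, less where a joint would pass 70% of its speed; a pose out of reach is approached as far as the arm can. A call with a gripper value outside its range is refused whole. The fingers move at their own pace and stop on an object; the grip force is fixed at half the most. Time passes only in rows, so rows that repeat a pose let the fingers close. It gives the time, the measured TCP pose, the force and the opening at its end, in the units of the state.
- ctrl.read_state(): the state, without advancing time (a new reading comes with each control period).
- ctrl.get_image(name): name is "scene" or "top"; returns the picture (400x640x3 uint8, blue, green, red); there is no depth.
- ctrl.get_calibration(name): a dict with "mtx" (3x3 intrinsics, pixels), "k1" (the pictures are not rectified: a ray, as slopes to the right and down, at radius r is drawn at 1 + k1 r^2 times it, then the intrinsics apply), "extrinsics" (4x4, takes a point from camera to world coordinates). Camera axes: x right, y down, z forward; pixel columns grow to the right and rows downward; lengths in m; the calibration is good to about 2 mm. A picture is of the moment at which its call begins. get_calibration takes no time and is no camera call.
- ctrl.job_done(): hands the job in, once; it reports no verdict.
The state is a dict: "clock": time; "joint_pos": joint angles; "dq": joint speeds; "tau": joint torques, N m; "ee_pos": TCP position; "tcp_rot": TCP orientation; "contact_force": force on the tool from outside, world axes, zero at the start; "torque": the same for the moment, N m; "opening": finger opening in m.
Only numpy, scipy, OpenCV 4.12 (cv2) and the standard library are available. Lean on these libraries where they do the work, as an engineer would, in place of code of your own. Each camera call takes 0.05 s, during which the arm holds its last target.

TASK

The air cleaner on the desk has its new filter in but is still open: take the guard by its black grip, set it over the cleaner and press it straight down until both orange clip arms snap under the rim and it sits fully home. Keep hold of the guard until it is on the cleaner (do not let it fall), then let go, and leave the mug, the book and the pen cup where they are.

Things in the scene. Friction and masses are not known exactly. Their poses are not given: they have to be found in the camera images.
- rim (a point): Air cleaner: off-white open-topped housing, 140 x 100 mm, 64 mm tall, fixed to the desk, white pleated filter inside (9 mm below the rim). A rim sticks out 4 mm round its top edge: 148 (this point's x) x 108 (y) mm, 6 mm thick. The point: centre of the opening, level with the rim's top face, 64 mm above the desk; z up.
- guard_grip (a point): Loose light blue guard, about 115 g, standing on its skirts on the desk. The point: centre of its black grip, an upright bar 64 mm long (x), 14 mm thick (y), 30 mm tall, amid the plate; z up. Plate 156 (x) x 118 (y) x 5 mm, its top 15 mm below the point. Home: this point 20 mm above rim, x along the cleaner's x (a half turn round is equally good).
- guard_under (a point): Centre of the guard plate's underside, 20 mm below the grip centre; lies on the rim's top face when home. Skirts hang 20 mm below it: 152 x 112 mm inside (2 mm clear of the rim all round), lower 12 mm flared outward 5 mm as lead-in, about 167 x 127 mm over all.
- guard: The guard as a whole; origin 20 mm below the plate's underside, level with the skirts' feet. Amid each short (x) end hangs an orange sprung clip arm 40 mm wide with a sloped barb. Set on but not clipped it stays about 12 mm high; pressing it past the barbs takes about 5 to 15 N down near the middle, then it holds.
- clip_a (a joint): Outward swing of the clip arm on the guard's +x end, rad: 0 relaxed (also when snapped home), about 0.2 when spread over the rim.
- clip_b (a joint): The same for the arm on the -x end.
- mug_mid (a point): Blue mug, 80 mm across, 95 mm tall, bystander; the point is half-way up.
- book_mid (a point): Red book lying flat, 210 x 150 x 26 mm, bystander; the point is its centre.
- pen_cup_mid (a point): Dark metal pen cup, 76 mm across, 100 mm tall, pens up to 175 mm, bystander; the point is half-way up the cup.
Mind the look-alikes: they are no part of the job. What is shaped like the guard but brown, green or purple is not meant.

How it is judged:
By the outcome, as a careful person would: the job done as asked, in the order asked, and still so for the second after the job is handed in, with the robot touching nothing.
It also fails if it takes over 40 s, if anything falls off the work surface, if the arm or the gripper's body presses on something with over 40 N, if the wrist force passes 120 N, or if a joint passes its speed limit or range.

## Working session

There is one attempt and no reset: what is moved stays moved. The work goes in short steps, Python scripts to look and compute and a tool call to move; the robot and the scene stay as the last step left them, time stands still between calls to the robot, and variables do not carry over. Pictures are saved under pics/ and viewed, and the job is handed in when it is done.

Besides the shell and the picture viewer there is one more tool, called after "Call:" by a JSON object that holds its "api" and its "payload", one argument or row to a line. move_arm: Moves the arm, as the interface text tells. Its arguments: {"type":"object","properties":{"plan":{"type":"array","items":{"type":"array","items":{"type":"number"}}}},"required":["plan"]}

```bash
mkdir -p pics; ls; python3 - <<'E'
from workcell import ctrl
import cv2
for n in ("scene","top"):
    cv2.imwrite(f"pics/{n}0.png",ctrl.get_image(n))
    c=ctrl.get_calibration(n);print(n,c)
s=ctrl.read_state();print(s)
E
```

```text
pics
scene {'mtx': array([[509.36126298,   0.        , 317.02884529],
       [  0.        , 509.36126298, 207.20260178],
       [  0.        ,   0.        ,   1.        ]]), 'k1': -0.15018145330788388, 'extrinsics': array([[-0.16134052,  0.57145526, -0.80461675,  1.95958686],
       [ 0.98689019,  0.09001609, -0.13395844,  0.2324617 ],
       [-0.00412281, -0.8156813 , -0.57848683,  1.11947534],
       [ 0.        ,  0.        ,  0.        ,  1.        ]])}
top {'mtx': array([[400.3636943 ,   0.        , 320.43300574],
       [  0.        , 400.3636943 , 197.53029217],
       [  0.        ,   0.        ,   1.        ]]), 'k1': 0.01013556998754015, 'extrinsics': array([[-0.01150677, -0.98374898,  0.17918018,  0.25592687],
       [-0.999912  ,  0.01013708, -0.00855798, -0.01296873],
       [ 0.00660254, -0.17926289, -0.98377905,  1.49807429],
       [ 0.        ,  0.        ,  0.        ,  1.        ]])}
{'clock': 0.1, 'joint_pos': array([-1.39252086e+00,  3.07512660e-01,  1.50754029e+00,  1.36054716e-05,
        1.32840199e+00, -7.35079276e-02]), 'dq': array([-0.00108476, -0.00079974, -0.00326319, -0.00049274,  0.0001505 ,
        0.00140203]), 'tau': array([ 3.72458380e-04, -4.58528316e+01, -2.52607709e+01, -5.47930836e-05,
        5.63341338e-03,  1.19932113e-05]), 'ee_pos': array([ 0.14311968, -0.55628012,  0.24146578]), 'tcp_rot': array([ 0.55833562,  0.43370809,  0.55930799, -0.43282004]), 'contact_force': array([-0.68334858,  0.43586507,  0.1965485 ]), 'torque': array([-0.03647946,  0.02515898, -0.02995481]), 'opening': 0.08547698574124402}
```

View pics/scene0.png

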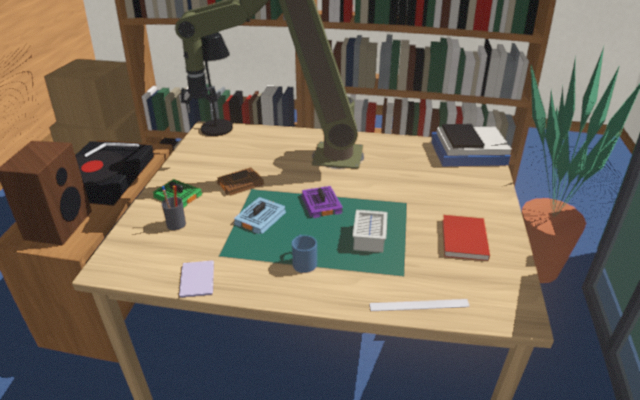

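View pics/top0.png

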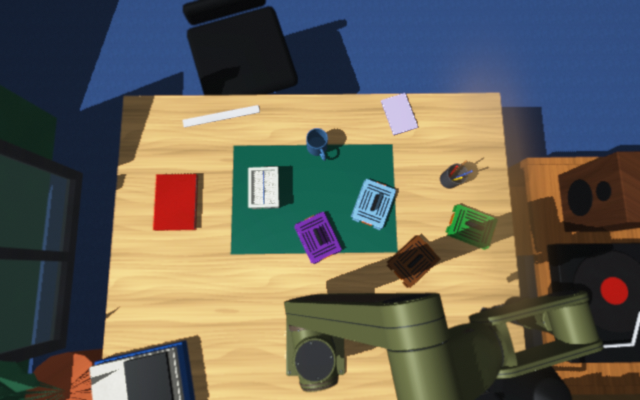

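Guard-shaped candidates, as scene pixel and top pixel:
- light blue: (260,214), (374,203)
- purple: (321,201), (318,237)
- brown: (240,180), (413,260)
- green: (178,193), (471,226)

The light blue one fits the description. The cleaner is at (370,231) and (263,187). I'll check both in close crops.

```bash
python3 - <<'E'
import cv2,numpy as np
t=cv2.imread("pics/top0.png");s=cv2.imread("pics/scene0.png")
a=cv2.resize(t[165:240,335:415],None,fx=5,fy=5,interpolation=cv2.INTER_CUBIC)
b=cv2.resize(t[150:225,230:310],None,fx=5,fy=5,interpolation=cv2.INTER_CUBIC)
cv2.imwrite("pics/crop_t.png",np.hstack([a,b]))
a=cv2.resize(s[190:240,225:295],None,fx=5.7,fy=5.7,interpolation=cv2.INTER_CUBIC)
b=cv2.resize(s[202:262,335:405],None,fx=5.7,fy=5.7,interpolation=cv2.INTER_CUBIC)
a=cv2.copyMakeBorder(a,0,b.shape[0]-a.shape[0],0,0,cv2.BORDER_CONSTANT)
cv2.imwrite("pics/crop_s.png",np.hstack([a,b]))
E
```

```text
(no output)
```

View pics/crop_t.png

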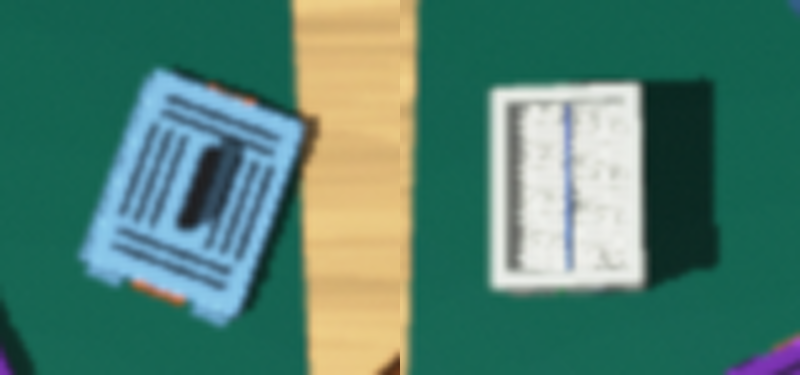

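View pics/crop_s.png

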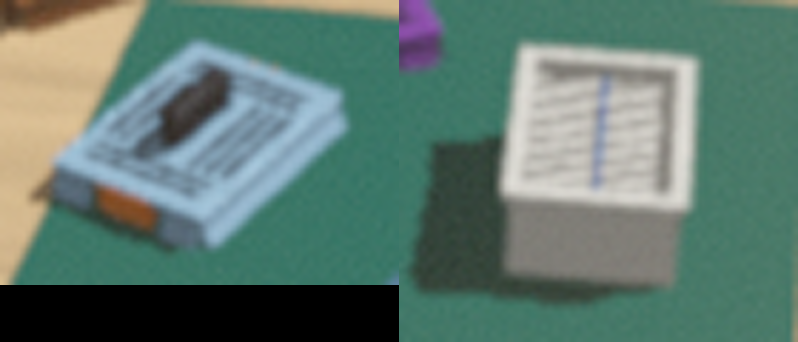

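The crops confirm the choice: the light-blue guard has orange clips and a dark grip along its long axis, and the cleaner is white with its filter in. Next I'll measure both in the two views.

```bash
cat > h.py <<'E'
import cv2,numpy as np
from workcell import ctrl
C={n:ctrl.get_calibration(n) for n in("scene","top")}
def dist(n): return np.array([C[n]["k1"],0,0,0.])
def ray(n,p):
    p=np.asarray(p,float).reshape(-1,1,2)
    # radial poly model matches: forward 1+k1 r^2
    u=cv2.undistortPointsIter(p,C[n]["mtx"],dist(n),None,None,(3,60,1e-10)).reshape(-1,2)
    E=C[n]["extrinsics"];d=np.c_[u,np.ones(len(u))]@E[:3,:3].T
    return E[:3,3],d
def plane(n,p,z):
    o,d=ray(n,p);return o+d*((z-o[2])/d[:,2])[:,None]
def proj(n,X):
    E=np.linalg.inv(C[n]["extrinsics"]);r,_=cv2.Rodrigues(E[:3,:3])
    return cv2.projectPoints(np.asarray(X,float).reshape(-1,1,3),r,E[:3,3],C[n]["mtx"],dist(n))[0].reshape(-1,2)
def tri(ps,pt):
    o1,d1=ray("scene",ps);o2,d2=ray("top",pt);out=[];g=[]
    for a,b in zip(d1,d2):
        s=np.linalg.lstsq(np.c_[a,-b],o2-o1,rcond=None)[0]
        x,y=o1+a*s[0],o2+b*s[1];out.append((x+y)/2);g.append(np.linalg.norm(x-y))
    return np.array(out),np.array(g)
def sub(im,roi,f,k=4):
    x0,y0,x1,y1=roi
    c=cv2.resize(im[y0:y1,x0:x1],None,fx=k,fy=k,interpolation=cv2.INTER_CUBIC)
    m=f(c).astype(np.uint8)*255
    return m,(lambda p:(np.asarray(p,float)+.5)/k-.5+[x0,y0])
def big(m):
    cs,_=cv2.findContours(m,cv2.RETR_EXTERNAL,cv2.CHAIN_APPROX_NONE);return max(cs,key=cv2.contourArea)
def quad(m):
    c=cv2.convexHull(big(m));return cv2.minAreaRect(c),c
E
cat > m.py <<'E'
from h import *
np.set_printoptions(precision=4,suppress=True)
t=cv2.imread("pics/top0.png");s=cv2.imread("pics/scene0.png")
print("px samples top rim",t[170,252],t[187,252],t[205,277],"scene rim",s[212,370],s[228,357],s[245,370],s[230,395],"blue",t[185,372],s[207,258],t[190,384])
wt=lambda c:(c.min(2)>130)
def sat(c): h=cv2.cvtColor(c,cv2.COLOR_BGR2HSV);return h
m,f=sub(t,(230,150,310,225),lambda c:(c.min(2)>120)); c=big(m).reshape(-1,2)
P=plane("top",f(c),.064); r=cv2.minAreaRect((P[:,:2]*1000).astype(np.float32));print("rim top@64",r)
hull=cv2.approxPolyDP(cv2.convexHull(big(m)),10,True).reshape(-1,2);print("top corners",f(hull))
m,f=sub(s,(335,202,405,262),lambda c:(c.min(2)>145));cv2.imwrite("pics/m1.png",m); c=big(m)
P=plane("scene",f(c.reshape(-1,2)),.064); r=cv2.minAreaRect((P[:,:2]*1000).astype(np.float32));print("rim scene@64",r)
hull=cv2.approxPolyDP(cv2.convexHull(c),10,True).reshape(-1,2);print("scene corners",f(hull))
E
python3 m.py
```

```text
px samples top rim [167 173 169] [110 115 112] [211 219 214] scene rim [190 196 196] [196 203 205] [120 127 129] [104 123  74] blue [150 121  83] [72 75 78] [133 108  74]
rim top@64 ((559.285888671875, 184.5885467529297), (154.2602081298828, 111.57170104980469), 1.4785442352294922)
top corners [[276.625 166.125]
 [277.875 206.375]
 [248.375 207.125]
 [247.875 167.875]]
rim scene@64 ((558.422119140625, 183.55242919921875), (156.6578826904297, 112.01346588134766), 1.4617537260055542)
scene corners [[355.875 210.125]
 [386.125 211.875]
 [385.375 237.625]
 [353.375 235.875]]
```

View pics/m1.png

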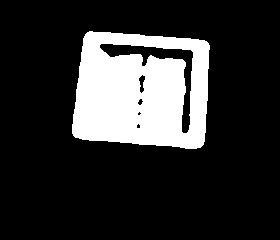

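```bash
cat > m2.py <<'E'
from h import *
np.set_printoptions(precision=4,suppress=True)
t=cv2.imread("pics/top0.png");s=cv2.imread("pics/scene0.png")
ct=np.array([[276.625,166.125],[277.875,206.375],[248.375,207.125],[247.875,167.875]])
cs=np.array([[355.875,210.125],[386.125,211.875],[385.375,237.625],[353.375,235.875]])
for k in range(4):
    for a in (cs,cs[::-1]):
        X,g=tri(np.roll(a,k,0),ct)
        if g.max()<.02: print("rim corners",X,g,X.mean(0))
def blue(c):
    h=cv2.cvtColor(c,cv2.COLOR_BGR2HSV);return (h[...,0]>95)&(h[...,0]<115)&(h[...,1]>60)&(h[...,2]>90)
out=[]
for n,im,roi in(("top",t,(335,165,415,240)),("scene",s,(225,190,295,240))):
    m,f=sub(im,roi,blue,6);m=cv2.morphologyEx(m,cv2.MORPH_CLOSE,np.ones((5,5)))
    c=big(m); 
    cv2.imwrite(f"pics/g_{n}.png",m)
    P=plane(n,f(c.reshape(-1,2)),.025);print(n,"plate@25",cv2.minAreaRect((P[:,:2]*1000).astype(np.float32)))
    roi2={"top":(360,186,390,218),"scene":(247,196,272,222)}[n]
    m2,f2=sub(im,roi2,lambda c:c.max(2)<(75),6);m2=cv2.morphologyEx(m2,cv2.MORPH_OPEN,np.ones((9,9)));cv2.imwrite(f"pics/grip_{n}.png",m2)
    c2=big(m2);M=cv2.moments(c2);p=f2([[M['m10']/M['m00'],M['m01']/M['m00']]]);print(n,"grip px",p,"rect@40",cv2.minAreaRect((plane(n,f2(c2.reshape(-1,2)),.04)[:,:2]*1000).astype(np.float32)))
    out.append(p)
print("grip tri",tri(out[1],out[0]))
E
python3 m2.py; python3 - <<'E'
import cv2,numpy as np
L=[cv2.resize(cv2.imread(f"pics/{n}.png"),(390,280)) for n in("g_top","g_scene","grip_top","grip_scene")]
cv2.imwrite("pics/masks.png",np.vstack([np.hstack(L[:2]),np.hstack(L[2:])]))
E
```

```text
rim corners [[0.6364 0.1343 0.065 ]
 [0.4864 0.1282 0.0632]
 [0.4842 0.2349 0.0659]
 [0.6305 0.24   0.0659]] [0.0008 0.002  0.001  0.0006] [0.5594 0.1844 0.065 ]
rim corners [[ 0.6125  0.131   0.1526]
 [ 0.5037  0.1317 -0.0394]
 [ 0.5009  0.2466 -0.0353]
 [ 0.6074  0.2297  0.1528]] [0.0105 0.0154 0.0127 0.0094] [0.5561 0.1847 0.0577]
top plate@25 ((499.0880126953125, -221.88796997070312), (127.07540893554688, 168.4115753173828), 68.36235809326172)
top grip px [[374.9529 202.0515]] rect@40 ((502.2559814453125, -227.10694885253906), (13.977054595947266, 63.77730178833008), 68.42971801757812)
scene plate@25 ((515.6284790039062, -220.56463623046875), (145.46054077148438, 187.83177185058594), 68.38176727294922)
scene grip px [[258.4173 209.0158]] rect@40 ((500.0041198730469, -229.4414825439453), (28.457809448242188, 79.55233764648438), 68.3524169921875)
grip tri (array([[ 0.5025, -0.2272,  0.0398]]), array([0.0004]))
```

View pics/masks.png

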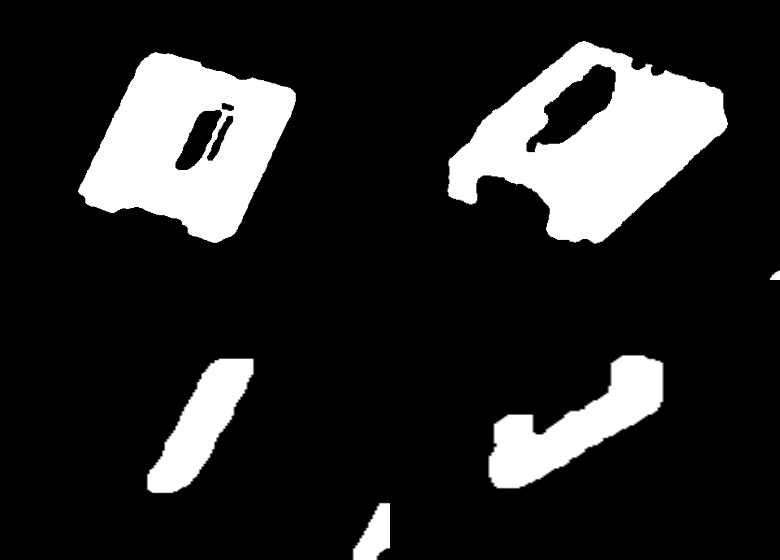

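Rim: (559.4,184.4,65), corner span about 148x107, yaw +1.5°. Guard grip: (502.5,-227,39.8), long axis at -21.6°. Both heights match the text. Now working out the tool turn.

```bash
python3 - <<'E'
from h import *
from scipy.spatial.transform import Rotation as R
s=ctrl.read_state();q=s["tcp_rot"];M=R.from_quat(q[[1,2,3,0]]).as_matrix();print(M.round(4))
yz=np.degrees(np.arctan2(M[1,2],M[0,2]));print("tool z yaw",yz, "turns to grip (rad)",[(np.radians((68.4+k-yz+180)%360-180)) .round(4) for k in(0,180)])
print("shift mm",(np.array([.5025,-.2265,.04])-s["ee_pos"])*1000)
for p,z in(((317,140),.09),((455,172),.1)): print(plane("top",[p],z))
E
```

```text
[[-3.000e-04  9.685e-01  2.491e-01]
 [ 1.800e-03  2.491e-01 -9.685e-01]
 [-1.000e+00  1.000e-04 -1.900e-03]]
tool z yaw -75.57405418160431 turns to grip (rad) [np.float64(2.5128), np.float64(-0.6288)]
shift mm [ 359.38031534  329.78012402 -201.46577635]
[[ 0.72711974 -0.01508824  0.09      ]]
[[ 0.59887157 -0.5099873   0.1       ]]
```

Call:
{"api": "move_arm", "payload": {
  "plan": [
    [85,36,33,0,0,0,-0.06],
    [85,72,66,0,0,0,-0.12],
    [85,108,99,0,0,0,-0.19],
    [85,144,132,0,0,0,-0.25],
    [85,180,165,0,0,0,-0.31],
    [85,216,198,0,0,0,-0.38],
    [85,252,231,0,0,0,-0.44],
    [85,288,264,-20,0,0,-0.5],
    [85,324,297,-50,0,0,-0.57],
    [85,359,330,-80,0,0,-0.629],
    [85,359,330,-110,0,0,-0.629],
    [85,359,330,-110,0,0,-0.629],
    [85,359,330,-110,0,0,-0.629]
  ]
}}

```text
clock: 1.4
ee_pos: [0.5014, -0.2263, 0.1314]
tcp_rot: [-0.397, -0.584, -0.399, 0.585]
contact_force: [-0.1, -1.1, -0.1]
opening: 0.0849
```

```bash
python3 - <<'E'
from h import *
from scipy.spatial.transform import Rotation as R
for n,roi in(("scene",(210,140,310,240)),("top",(320,160,420,260))):
    im=ctrl.get_image(n);cv2.imwrite(f"pics/{n}1.png",im)
    x0,y0,x1,y1=roi;cv2.imwrite(f"pics/{n}1c.png",cv2.resize(im[y0:y1,x0:x1],None,fx=4,fy=4,interpolation=cv2.INTER_CUBIC))
s=ctrl.read_state();q=s["tcp_rot"];M=R.from_quat(q[[1,2,3,0]]).as_matrix()
print(s["ee_pos"],np.degrees(np.arctan2(M[1,2],M[0,2])),s["joint_pos"].round(3))
a=cv2.imread("pics/scene1c.png");b=cv2.imread("pics/top1c.png");cv2.imwrite("pics/c1.png",np.hstack([a,b]))
E
```

```text
[ 0.50247192 -0.22801786  0.1335706 ] -111.65028404942724 [-0.502  0.379  1.702 -0.     1.058  1.447]
```

View pics/c1.png

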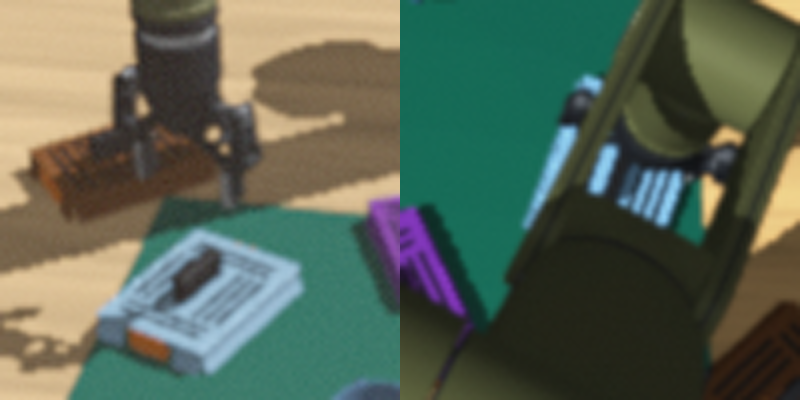

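The jaws straddle the grip: in the scene crop the fingers are either side of the bar at about (195,275). Descending and closing.

Call:
{"api": "move_arm", "payload": {
  "plan": [
    [85,0,0,-30,0,0,0],
    [85,0,0,-55,0,0,0],
    [85,0,0,-75,0,0,0],
    [85,0,0,-85,0,0,0],
    [85,0,0,-91,0,0,0],
    [85,0,0,-91,0,0,0],
    [5,0,0,-91,0,0,0],
    [5,0,0,-91,0,0,0],
    [5,0,0,-91,0,0,0],
    [5,0,0,-91,0,0,0],
    [5,0,0,-91,0,0,0],
    [5,0,0,-91,0,0,0],
    [5,0,0,-91,0,0,0]
  ]
}}

```text
clock: 2.8
ee_pos: [0.5025, -0.227, 0.0417]
tcp_rot: [0.398, 0.585, 0.397, -0.585]
contact_force: [-0.9, 0.8, 5.5]
opening: 0.0127
```

```bash
python3 - <<'E'
from h import *
s=ctrl.read_state();print(s["clock"],s["ee_pos"],s["contact_force"],s["opening"])
E
```

```text
2.8 [ 0.50246297 -0.22695036  0.04172625] [-0.91619931  0.76514696  5.50517941] 0.012671152357649552
```

Call:
{"api": "move_arm", "payload": {
  "plan": [
    [5,0,0,15,0,0,0],
    [5,0,0,40,0,0,0],
    [5,0,0,70,0,0,0],
    [5,0,0,100,0,0,0],
    [5,2,10,125,0,0,0],
    [5,5,35,140,0,0,0.03],
    [5,10,70,140,0,0,0.06],
    [5,15,105,140,0,0,0.1],
    [5,20,140,140,0,0,0.14],
    [5,25,175,140,0,0,0.18],
    [5,30,210,140,0,0,0.22],
    [5,35,245,140,0,0,0.26],
    [5,40,280,140,0,0,0.3],
    [5,45,315,140,0,0,0.33],
    [5,50,350,140,0,0,0.36],
    [5,54,380,140,0,0,0.39],
    [5,56,400,130,0,0,0.403],
    [5,57,411,120,0,0,0.403],
    [5,57,411,120,0,0,0.403],
    [5,57,411,120,0,0,0.403]
  ]
}}

```text
clock: 4.8
ee_pos: [0.5584, 0.1833, 0.1604]
tcp_rot: [0.506, 0.493, 0.507, -0.494]
contact_force: [0.1, -0.7, -1.0]
opening: 0.0131
```

```bash
python3 - <<'E'
from h import *
from scipy.spatial.transform import Rotation as R
for n,roi in(("scene",(330,150,430,270)),("top",(210,120,310,240))):
    im=ctrl.get_image(n);cv2.imwrite(f"pics/{n}2.png",im)
    x0,y0,x1,y1=roi;cv2.imwrite(f"pics/{n}2c.png",cv2.resize(im[y0:y1,x0:x1],None,fx=4,fy=4,interpolation=cv2.INTER_CUBIC))
s=ctrl.read_state();q=s["tcp_rot"];M=R.from_quat(q[[1,2,3,0]]).as_matrix()
print(s["clock"],s["ee_pos"],np.degrees(np.arctan2(M[1,2],M[0,2])),s["contact_force"],s["opening"])
a=cv2.imread("pics/scene2c.png");b=cv2.imread("pics/top2c.png");cv2.imwrite("pics/c2.png",np.hstack([a,b]))
E
```

```text
4.9 [0.55916757 0.18295836 0.16132957] -88.58676894899143 [-0.01919289  0.89378996 -1.01467195] 0.0127831174800397
```

View pics/c2.png

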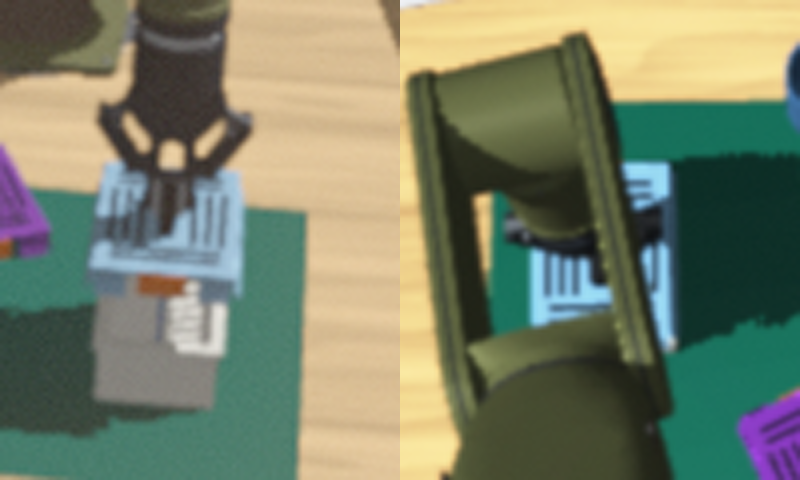

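Held level with its long axis along the cleaner's. I'll check the held guard against the predicted corners, for guard centre = TCP.

```bash
python3 - <<'E'
from h import *
c0=np.array([.5588,.1830]);yaw=np.radians(1.45);R2=np.array([[np.cos(yaw),-np.sin(yaw)],[np.sin(yaw),np.cos(yaw)]])
L=[]
for n,(x0,y0,x1,y1) in(("scene",(345,180,405,240)),("top",(235,150,285,210))):
    im=cv2.imread(f"pics/{n}2.png");k=6 if n=="scene" else 6
    v=cv2.resize(im[y0:y1,x0:x1],None,fx=k,fy=k,interpolation=cv2.INTER_CUBIC)
    for (lx,ly,z,col) in((.156,.118,.1453,(0,0,255)),(.167,.127,.1203,(0,255,255))):
        p=[np.r_[c0+R2@(np.array([sx*lx,sy*ly])/2),z] for sx,sy in((1,1),(1,-1),(-1,-1),(-1,1))]
        u=proj(n,p);w=((u-[x0,y0]+.5)*k-.5)
        cv2.polylines(v,[np.round(w).astype(int)],True,col,1)
    L.append(cv2.resize(v,None,fx=1,fy=1))
h=max(a.shape[0] for a in L);L=[cv2.copyMakeBorder(a,0,h-a.shape[0],0,0,cv2.BORDER_CONSTANT) for a in L]
cv2.imwrite("pics/ov2.png",np.hstack(L))
E
```

```text
(no output)
```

View pics/ov2.png

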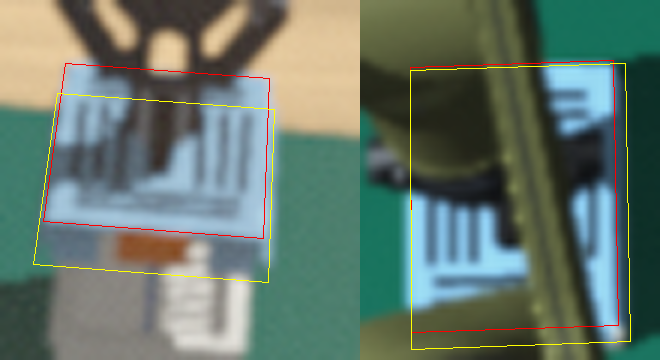

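```bash
python3 - <<'E'
import cv2,numpy as np
s=cv2.imread("pics/scene2.png");t=cv2.imread("pics/top2.png")
a=cv2.resize(s[184:232,348:396],(480,480),interpolation=cv2.INTER_CUBIC)
b=cv2.resize(t[155:210,238:284],(int(46*480/55),480),interpolation=cv2.INTER_CUBIC)[:,:320]
b=cv2.resize(t[155:210,248:282],(int(34*480/55),480),interpolation=cv2.INTER_CUBIC)
cv2.imwrite("pics/z2.png",np.hstack([a,b]))
E
```

```text
(no output)
```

View pics/z2.png

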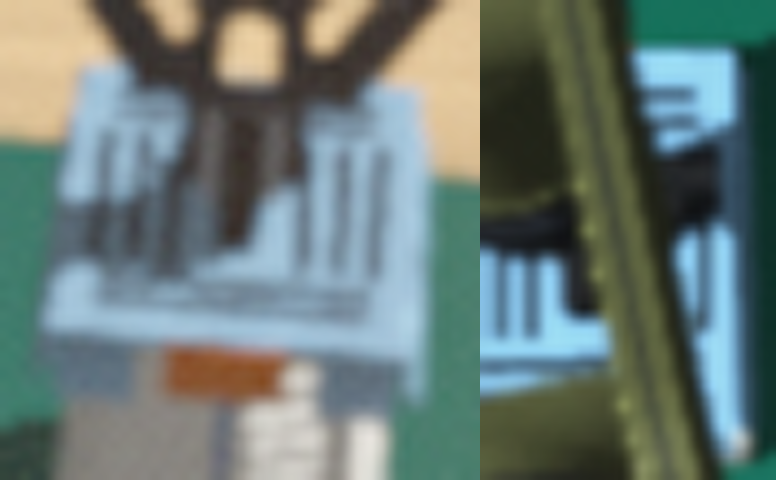

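Plate corners agree with the prediction to about 0.5 px in both views. The guard centre is about (559,184.7), against (559,184.4) for the rim. Lowering to lead-in depth.

Call:
{"api": "move_arm", "payload": {
  "plan": [
    [5,0,0,-15,0,0,0],
    [5,0,0,-30,0,0,0],
    [5,0,0,-42,0,0,0],
    [5,0,0,-50,0,0,0],
    [5,0,0,-55,0,0,0],
    [5,0,0,-59,0,0,0],
    [5,0,0,-59,0,0,0]
  ]
}}

```text
clock: 5.6
ee_pos: [0.5597, 0.1841, 0.1022]
tcp_rot: [0.507, 0.494, 0.506, -0.493]
contact_force: [-0.1, 0.4, -1.6]
opening: 0.013
```

```bash
cat > look.py <<'E'
import sys
from h import *
from scipy.spatial.transform import Rotation as R
i=sys.argv[1];L=[]
for n,roi in(("scene",(330,165,420,265)),("top",(215,130,305,230))):
    im=ctrl.get_image(n);cv2.imwrite(f"pics/{n}{i}.png",im)
    x0,y0,x1,y1=roi;L.append(cv2.resize(im[y0:y1,x0:x1],None,fx=4.4,fy=5.5 if 0 else 4.4,interpolation=cv2.INTER_CUBIC))
cv2.imwrite(f"pics/c{i}.png",np.hstack(L))
s=ctrl.read_state();q=s["tcp_rot"];M=R.from_quat(q[[1,2,3,0]]).as_matrix()
print(s["clock"],s["ee_pos"],np.degrees(np.arctan2(M[1,2],M[0,2])),s["contact_force"],s["torque"],s["opening"])
E
python3 look.py 3
```

```text
5.7 [0.55955235 0.18422188 0.10265834] -88.51916290398783 [ 0.18994903  0.22751336 -0.88299166] [ 0.07738954 -0.01341924 -0.01342792] 0.012918441586712131
```

View pics/c3.png

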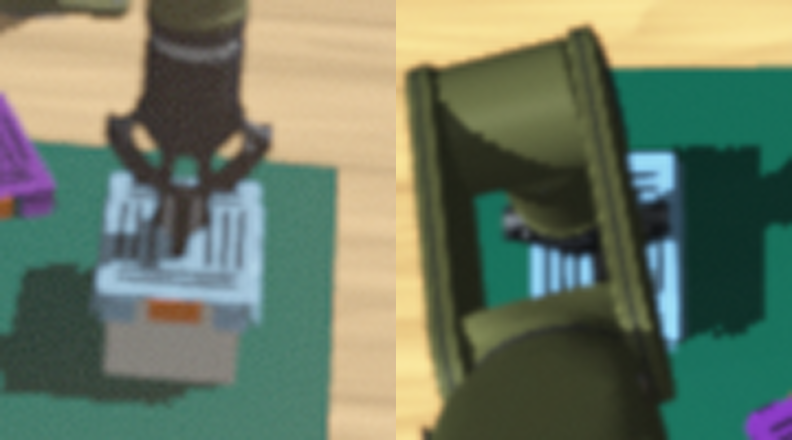

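The guard sits centred round the rim with no contact force yet. Continuing down to the barbs in small steps.

Call:
{"api": "move_arm", "payload": {
  "plan": [
    [5,0,0,-2,0,0,0],
    [5,0,0,-4,0,0,0],
    [5,0,0,-6,0,0,0],
    [5,0,0,-8,0,0,0],
    [5,0,0,-8,0,0,0]
  ]
}}

```text
clock: 6.2
ee_pos: [0.5601, 0.1844, 0.0949]
tcp_rot: [0.507, 0.494, 0.506, -0.493]
contact_force: [0.8, -0.1, 2.4]
opening: 0.013
```

Call:
{"api": "move_arm", "payload": {
  "plan": [
    [5,0,0,-2,0,0,0],
    [5,0,0,-4,0,0,0],
    [5,0,0,-6,0,0,0],
    [5,0,0,-8,0,0,0],
    [5,0,0,-9,0,0,0],
    [5,0,0,-10,0,0,0],
    [5,0,0,-10,0,0,0]
  ]
}}

```text
clock: 6.9
ee_pos: [0.5601, 0.1842, 0.0858]
tcp_rot: [0.507, 0.494, 0.506, -0.493]
contact_force: [1.9, 0.0, 11.9]
opening: 0.0124
```

```bash
python3 look.py 4
```

```text
7.0 [0.56009494 0.18422445 0.08576489] -88.52118086545144 [ 1.32339475 -0.6297854  11.96912986] [-0.17394006 -0.15192613 -0.00605647] 0.012898456715523863
```

View pics/c4.png

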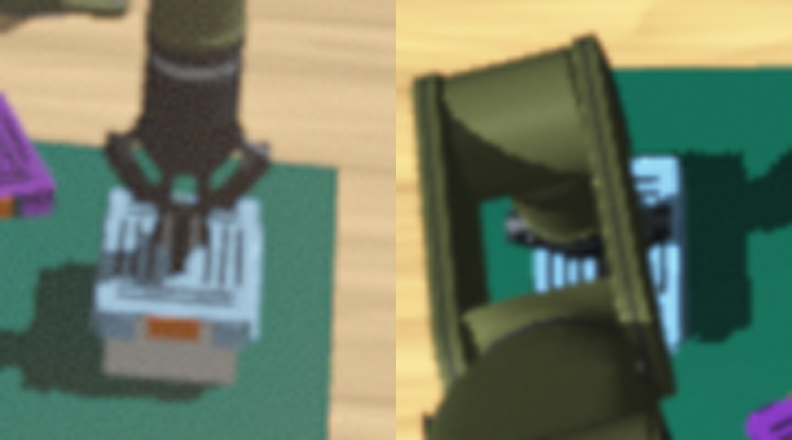

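Call:
{"api": "move_arm", "payload": {
  "plan": [
    [5,0,0,-1,0,0,0],
    [5,0,0,-2,0,0,0],
    [5,0,0,-2,0,0,0]
  ]
}}

```text
clock: 7.3
ee_pos: [0.5601, 0.1842, 0.0858]
tcp_rot: [0.507, 0.494, 0.506, -0.493]
contact_force: [-2.3, -1.6, 23.4]
opening: 0.0126
```

Force rises with no further travel, and z = 0.0858 is the home height (0.0417+0.044), so it's seated. I'll ease off the load and release.

Call:
{"api": "move_arm", "payload": {
  "plan": [
    [5,0,0,-1,0,0,0],
    [5,0,0,1,0,0,0],
    [5,0,0,3,0,0,0],
    [5,0,0,4,0,0,0],
    [5,0,0,4,0,0,0]
  ]
}}

```text
clock: 7.8
ee_pos: [0.5596, 0.1842, 0.0859]
tcp_rot: [0.506, 0.494, 0.506, -0.493]
contact_force: [4.4, 0.5, 0.1]
opening: 0.0132
```

Call:
{"api": "move_arm", "payload": {
  "plan": [
    [30,0,0,0,0,0,0],
    [60,0,0,0,0,0,0],
    [85,0,0,0,0,0,0],
    [85,0,0,0,0,0,0],
    [85,0,0,0,0,0,0],
    [85,0,0,0,0,0,0],
    [85,0,0,0,0,0,0],
    [85,0,0,15,0,0,0],
    [85,0,0,45,0,0,0],
    [85,0,0,80,0,0,0],
    [85,0,0,120,0,0,0],
    [85,-20,-40,150,0,0,0],
    [85,-40,-85,160,0,0,0],
    [85,-60,-130,160,0,0,0],
    [85,-80,-175,160,0,0,0],
    [85,-90,-220,160,0,0,0],
    [85,-90,-265,160,0,0,0],
    [85,-90,-300,160,0,0,0],
    [85,-90,-300,160,0,0,0]
  ]
}}

```text
clock: 9.7
ee_pos: [0.4694, -0.12, 0.2466]
tcp_rot: [0.506, 0.494, 0.504, -0.495]
contact_force: [-0.7, 0.7, -0.5]
opening: 0.085
```

```bash
python3 look.py 5; cat > chk.py <<'E'
from h import *
def blue(c):
    h=cv2.cvtColor(c,cv2.COLOR_BGR2HSV);return (h[...,0]>95)&(h[...,0]<115)&(h[...,1]>60)&(h[...,2]>90)
for n,roi in(("scene",(335,185,410,265)),("top",(230,145,310,230))):
    im=cv2.imread(f"pics/{n}5.png");m,f=sub(im,roi,blue,6);m=cv2.morphologyEx(m,cv2.MORPH_CLOSE,np.ones((5,5)));c=big(m)
    for z in(.050,.069):print(n,z,cv2.minAreaRect((plane(n,f(c.reshape(-1,2)),z)[:,:2]*1000).astype(np.float32)))
E
python3 chk.py
```

```text
9.8 [ 0.46895162 -0.11643747  0.2462717 ] -88.66792745288275 [-0.18272009  0.37535927 -0.34972439] [0.04477197 0.04715492 0.02624819] 0.0852727954594261
scene 0.05 ((544.7601318359375, 183.73452758789062), (190.5359344482422, 129.282470703125), 1.0288728475570679)
scene 0.069 ((569.8955078125, 184.60018920898438), (187.15090942382812, 126.98567199707031), 1.028882622718811)
top 0.05 ((559.7664794921875, 186.22499084472656), (169.42446899414062, 125.57157897949219), 1.6010135412216187)
top 0.069 ((555.7799072265625, 183.6114044189453), (167.20144653320312, 123.92396545410156), 1.6010061502456665)
```

View pics/c5.png

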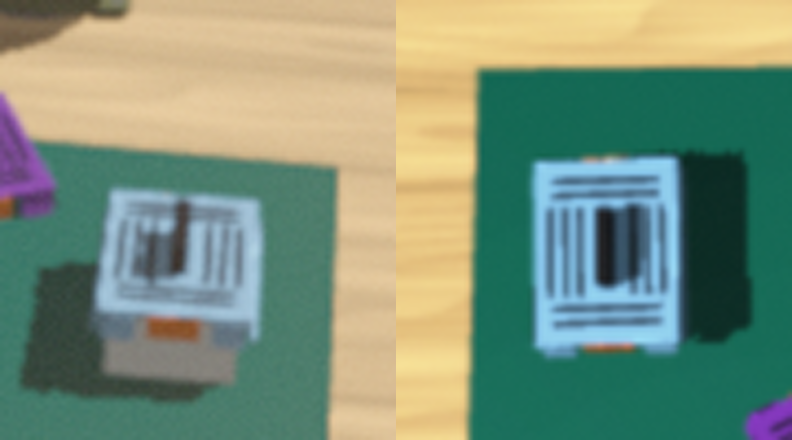

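View pics/top5.png

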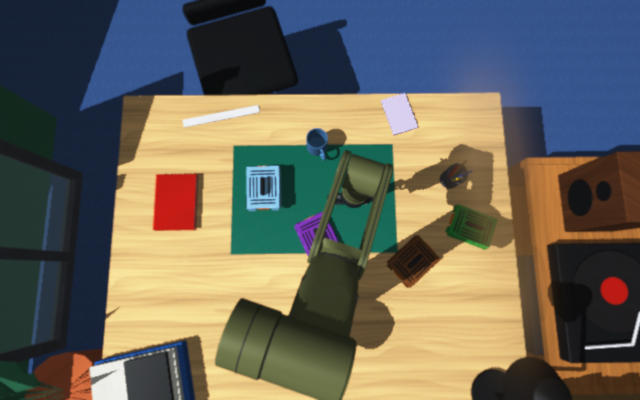

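```bash
python3 - <<'E'
from h import *
def org(c):
    h=cv2.cvtColor(c,cv2.COLOR_BGR2HSV);return (h[...,0]<18)&(h[...,1]>140)&(h[...,2]>80)
for i in(3,4,5):
    m,f=sub(cv2.imread(f"pics/scene{i}.png"),(350,220,392,250),org,6);M=cv2.moments(big(m));p=f([[M['m10']/M['m00'],M['m01']/M['m00']]]);print(i,"orange",p,M['m00'])
P={}
im={"scene":cv2.imread("pics/scene5.png"),"top":cv2.imread("pics/top5.png")}
for n,roi in(("scene",(362,206,376,232)),("top",(256,172,268,200))):
    m,f=sub(im[n],roi,lambda c:c.max(2)<70,8);m=cv2.morphologyEx(m,cv2.MORPH_OPEN,np.ones((9,9)));c=big(m);M=cv2.moments(c);P[n]=f([[M['m10']/M['m00'],M['m01']/M['m00']]]);print(n,P[n],cv2.boundingRect(c))
print(tri(P["scene"],P["top"]))
for z in(.084,.096): print(z,proj("scene",[[.5594,.1844,z]]),proj("top",[[.5594,.1844,z]]))
# bystanders moved?
for n in("scene","top"):
    a=cv2.imread(f"pics/{n}0.png");b=im[n]
    for nm,(x0,y0,x1,y1) in {"mug":(285,232,325,275) if n=="scene" else (303,124,345,162),"book":(438,210,495,262) if n=="scene" else (148,168,205,235),"cup":(160,185,190,232) if n=="scene" else (436,155,488,190)}.items():
        A,B=[cv2.cvtColor(v[y0:y1,x0:x1],cv2.COLOR_BGR2GRAY).astype(np.float32) for v in(a,b)]
        print(n,nm,cv2.phaseCorrelate(A,B,cv2.createHanningWindow(A.shape[::-1],cv2.CV_32F)))
E
```

```text
3 orange [[369.12911499 235.32071403]] 1088.5
4 orange [[369.01833798 239.28850717]] 1077.0
5 orange [[368.92357814 239.29170624]] 1053.0
scene [[369.82659663 223.09125712]] (57, 116, 19, 48)
top [[262.42805222 185.70372275]] (41, 47, 29, 133)
(array([[0.56237042, 0.18402943, 0.0687748 ]]), array([0.00286469]))
0.084 [[370.67577336 218.98838211]] [[262.13835784 185.59022406]]
0.096 [[370.8782309  216.15099475]] [[261.67967856 184.890181  ]]
scene mug ((-0.13819653125613485, 0.39162566280738176), 0.9992327332496643)
scene book ((-0.10143750954831177, -0.017900091709574184), 1.0867795561566764)
scene cup ((0.5989917554587105, -0.41195922909059135), 0.4459940665298038)
top mug ((0.5670690797984044, 0.0678917896511777), 0.9617920139100816)
top book ((-0.10688141952605434, 0.030235112655084606), 0.986342583320759)
top cup ((0.38435938241274314, -0.036845177656530836), 0.7108736725010499)
```

```bash
python3 -c "
from workcell import ctrl
print(ctrl.read_state()['contact_force']);print(ctrl.job_done())"
```

```text
[-0.18272009  0.37535927 -0.34972439]
the job is handed in; nothing more can be done
None
```

I gripped the light blue guard by its black grip, carried it level to the cleaner, pressed it straight down, let go and backed the arm away. I handed the job in at about 9.8 s.

**Seating:**
- The guard stopped hard at 44.1 mm above its height on the desk; 44 mm is home. Force there rose from 12 to 23 N with no further travel.
- After release, the orange clip's image row was unchanged (239.29 before and after), so the guard did not spring back. I did not see the snap itself and made no pull test; that the clips are home rests on these two results.

**Alignment:** Before lowering, the guard's plate matched the rim's centre to about 1 mm in both views. The guard ended at a yaw of about 1.0° to 1.6°, against 1.5° for the rim.

**Bystanders:**
- The book showed no shift.
- The mug and pen cup showed apparent shifts of up to about 0.7 px. I put these down to the arm's shadow, since the arm never came near either, but the pen cup match in the scene view was weak.

**Check that disagreed:** My last two-view height of the grip came out at 69 mm instead of 84 mm, with a 2.9 mm gap between the rays. I discarded it because the dark mask seems to have caught only part of the grip and its shadow.

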